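# Unlock and open the yellow slide drawer

## Task

On the laboratory bench stand two small slide chests, each with its drawer locked by a hinged steel stay that lies over the lid and hooks down in front of the drawer. On the chest with the yellow drawer, lift the stay by its yellow tab until it stands roughly upright and let go, then pull that drawer fully out by its black pull and let go. Leave the blue chest's stay down.

Things in the scene. Friction and masses are not known exactly. Their poses are not given: they have to be found in the camera images.
- yellow_tab (a point): Centre of the yellow tab on the front end of the stay: upright disc, 32 mm across, 12 mm thick; grip its flats from above; stay no wider. Stay down: centre 114 mm above bench, 24 mm above the lid; x level, into the chest; z up; y across the flats, parallel to the hinge. Turns with the stay. Hinge axis, by the lid hinge at the back: 147 mm along the point's +x, 16 mm along its -z.
- yellow_pull (a point): Grip point of the yellow drawer's black pull: upright fin 10 mm thick, 34 mm tall (49 to 83 mm above bench), 36 mm out from the front, free on both sides; grip across its thickness from above. The point is 66 mm above bench, 22 mm out from the front. y across the thickness, x level into the chest, z up; the drawer opens along -x. 75 mm to the -y side of the tab.
- yellow_stay (a joint): Angle of the yellow chest's stay in rad: 0 lying on the lid with its hook in front of the drawer (locked), growing as the tab swings up and back, 1.57 upright, stop at 1.9. Stiff hinge, about 1.5 N at the tab: it stays where it is left.
- yellow_drawer (a joint): How far the yellow drawer is out, in m: 0 shut, stop at 0.07. It slides with a few newtons and stays where it is left. While the stay is down its hook blocks the drawer.
- blue_stay (a joint): Angle of the stay on the other chest, alike in all but its blue drawer, blue lid band and blue tab: 0 is down, and it must stay down.

How it is judged:
By the outcome, as a careful person would: the job done as asked, in the order asked, and still so for the second after the job is handed in, with the robot touching nothing.
It also fails if it takes over 53 s, if anything falls off the work surface, if the arm or the gripper's body presses on something with over 40 N, if the wrist force passes 120 N, or if a joint passes its speed limit or range.

## Robot

A 6-joint arm with a two-finger parallel gripper is mounted at the origin on the work surface. World frame = base frame: x ahead of the robot, y to its left, z up, the work surface at z = 0. Lengths are in m, angles in rad, forces in N, time in s.
With the tool pointing down it reaches from about 0.4 to 0.825 m from the base axis. Payload 7 kg.
Tool frame: the origin (TCP) lies on the centre line of the jaws, within the pads' length; the fingertips stand 22 mm ahead of it and the grasp point (between the pads) lies 3 mm ahead of it; z points along the fingers, y is the line along which they close (so a half turn about z gives the same grasp; the last joint's range is limited). The gripper opens to 88 mm and grips with 3 to 60 N. Pads are 19 mm wide; open, the fingers measure 130 mm over their backs; the gripper's body (78 mm by 193 mm) begins 47 mm behind the grasp point.
Start: joints at [1.534, 0.359, 0.012, 0, -1.224, -0.288], TCP at [0.215, 0.64, 0.249] pointing down, gripper open.
Joint ranges: [-3.07, 3.07], [-1.43, 2.12], [-1.02, 1.25], [-3.03, 1.67], [-3.05, -0], [-3.03, 3.03]. Speed limits (rad/s): [2.39, 2.39, 3.01, 3.14, 3.14, 3.14].

## Interface

Orientations are given as [roll, pitch, yaw] about the fixed x, y, z axes, in that order (R = Rz(yaw) Ry(pitch) Rx(roll)).
In Python, from station import monitor, viewer, order gives the robot as it stands. The module is installed in compiled form; this text tells all that it offers.
- The arm moves only by the tool servo_tool, never from a script. Its argument "targets" is a list of rows, each an object with "angular": the turn, a rotation vector about the tool's x, y, z in degrees, a list of three; "xyz": the shift along the tool's x, y, z in cm, a list of three; "claw": the finger opening in cm, from 0 to 8.76. A call has 1 to 20 rows; each row shifts and turns the commanded pose from where the row before left it, along the tool's axes as they then stand; what a row does not reach is not made up. A row lasts 1/10 s, in which the tool goes at most 50 mm and 8.59 degrees, less where a joint would pass 70% of its speed; a pose out of reach is approached as far as the arm can. A call is refused whole if a number of a shift passes 5 or a number of a turn 8.59, either way. A call with a gripper value outside its range is refused whole. The fingers move at their own pace and stop on an object; "force" is the grip in N (left out, the last holds). Time passes only in rows, so rows that do not move let the fingers close. It gives the time, the measured TCP pose, the force, the opening and the grip force at its end, in the units of the state.
- monitor.get_state(): the state, without advancing time (a new reading comes with each control period).
- viewer.grab_frame(name): name is "scene" or "top" or "wrist"; returns a dict with "color" (420x560x3 uint8, blue, green, red), "fovy" (degrees; the focal length in pixels is half the picture's height over the tangent of half this angle, whatever the lens; pixels are square), "cx", "cy" (the principal point, pixels), "R" (3x3) and "t" (3): a world point X has camera coordinates R X + t. Camera axes: x right, y down, z forward; pixel columns grow to the right and rows downward; lengths in m; the calibration is good to about 2 mm. A picture is of the moment at which its call begins. There is no depth.
- order.job_done(): hands the job in; it is judged then, once.
The state is a dict: "t": time; "q": joint angles; "qd": joint speeds; "joint_efforts": joint torques, N m; "eef_pos": TCP position; "ee_rot": TCP orientation; "force": force on the tool from outside, world axes, zero at the start; "moment": the same for the moment, N m; "width": finger opening in m; "gripper_force": force on a finger pad.
Only numpy, scipy, OpenCV 4.12 (cv2) and the standard library are available. Lean on these libraries where they do the work, as an engineer would, in place of code of your own. Each camera call takes 0.05 s, during which the arm holds its last target. There are 200 camera calls.

## Working session

There is one attempt and no reset: what is moved stays moved. The work goes in short steps, Python scripts to look and compute and a tool call to move; the robot and the scene stay as the last step left them, time stands still between calls to the robot, and variables do not carry over. Pictures are saved under pics/ and viewed, at most 10 in all, crops included, and the job is handed in when it is done.

Besides the shell and the picture viewer there is one more tool, called after "Emit:" as name(argument=value, ...), one argument or row to a line, values as JSON. servo_tool: Moves the arm, as the interface text tells. Its arguments: {"type":"object","properties":{"targets":{"type":"array"},"force":{"type":"number"}},"required":["targets"]}

```bash
mkdir -p pics; cat > h.py <<'E'
import numpy as np, cv2, pickle
from station import monitor, viewer, order
def grab(n, tag):
    f=viewer.grab_frame(n); cv2.imwrite(f'pics/{tag}.png',f['color']); pickle.dump(f,open(f'pics/{tag}.pkl','wb')); return f
def load(tag): return pickle.load(open(f'pics/{tag}.pkl','rb'))
def ray(f,uv):
    F=f['color'].shape[0]/2/np.tan(np.radians(f['fovy'])/2); R=np.array(f['R']); t=np.array(f['t'])
    d=R.T@np.array([(uv[0]-f['cx'])/F,(uv[1]-f['cy'])/F,1]); return -R.T@t, d/np.linalg.norm(d)
def proj(f,X):
    F=f['color'].shape[0]/2/np.tan(np.radians(f['fovy'])/2); c=np.array(f['R'])@X+np.array(f['t'])
    return F*c[0]/c[2]+f['cx'],F*c[1]/c[2]+f['cy']
def tri(obs):
    A=np.zeros((3,3));b=np.zeros(3);L=[]
    for f,uv in obs:
        o,d=ray(f,uv);P=np.eye(3)-np.outer(d,d);A+=P;b+=P@o;L.append((o,P))
    X=np.linalg.solve(A,b); return X,[round(float(np.linalg.norm(P@(X-o)))*1000,1) for o,P in L]
def onz(f,uv,z):
    o,d=ray(f,uv); return o+d*(z-o[2])/d[2]
E
python3 - <<'E'
from h import *
for n in ('scene','top','wrist'):
    f=grab(n,n+'0'); print(n,f['fovy'],f['cx'],f['cy'],np.round(f['R'],3).tolist(),np.round(f['t'],3))
s=monitor.get_state(); print(s['t'],s['eef_pos'],s['ee_rot'],s['width'])
cv2.imwrite('pics/m0.png',cv2.resize(np.hstack([load('scene0')['color'],load('top0')['color']]),(800,300)))
E
```

```text
scene 56.93957225798275 279.4917238726094 209.9446297766942 [[-0.647, 0.763, -0.003], [0.659, 0.556, -0.506], [-0.385, -0.329, -0.862]] [ 0.387 -0.346  1.051]
top 52.953568984995805 283.335879236675 209.90746294800653 [[0.011, -1.0, 0.001], [-0.981, -0.011, -0.193], [0.193, 0.001, -0.981]] [-0.002  0.609  0.626]
wrist 69.19412267456302 281.86507665698673 209.9410984495 [[-0.319, -0.948, 0.001], [-0.914, 0.308, 0.265], [-0.251, 0.083, -0.964]] [ 0.674 -0.034  0.39 ]
0.15 [0.21532694 0.63938942 0.24786174] [ 3.14037095e+00 -1.30247753e-04 -3.24929159e-01] 0.08750201064553018
```

View pics/scene0.png

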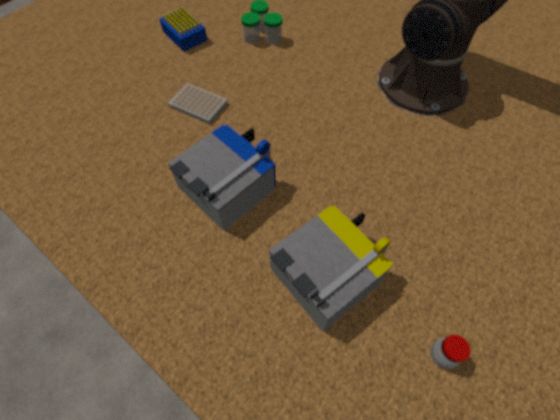

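View pics/top0.png

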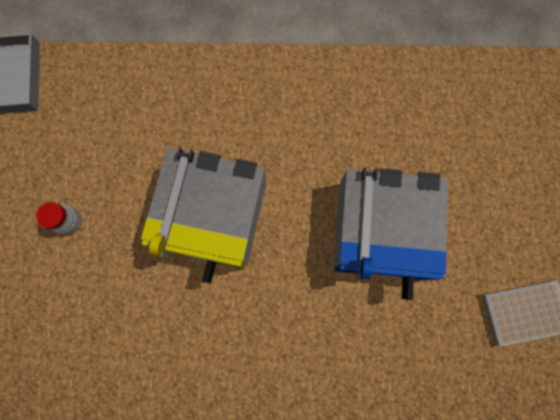

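The scene view shows the yellow tab at about (382,245) and its pull at (358,219). The top view shows the tab at (156,242) and the pull at (209,271). The blue chest is to the right in the top view. Next I'll zoom in on both views.

```bash
python3 - <<'E'
from h import *
a=load('scene0')['color'][200:290,320:420]; b=load('top0')['color'][200:290,130:230]
im=np.hstack([cv2.resize(x,(400,360),interpolation=cv2.INTER_CUBIC) for x in (a,b)])
cv2.imwrite('pics/z0.png',cv2.convertScaleAbs(im,alpha=1.5))
E
```

```text
(no output)
```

View pics/z0.png

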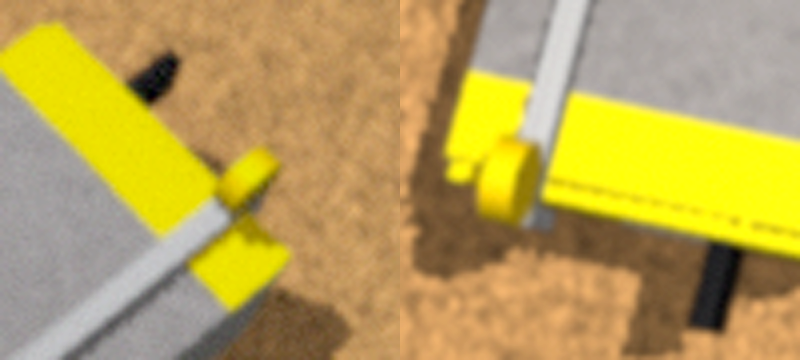

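The left crop (scene) puts the tab centre at about (382.5,244) and the pull tip at (363,215). The right crop (top) puts the tab at (157,245) and the outer end of the pull at (206.5,280.5).

```bash
python3 - <<'E'
from h import *
s,t=load('scene0'),load('top0')
T,e=tri([(s,(382.5,244.2)),(t,(156.9,245))]);print('tab',T,e)
P,e=tri([(s,(363.5,215.5)),(t,(206.5,280.5))]);print('pull outer top',P,e)
L=[onz(t,p,.09)for p in((143,235),(246,266),(265,172),(167,151))];print(np.round(L,4))
for a,b in((0,1),(3,2)):
    d=L[a]-L[b];print('yaw from widths',np.arctan2(d[1],d[0])-np.pi/2)
for a,b in((0,3),(1,2)):
    d=L[b]-L[a];print('yaw sides',np.arctan2(d[1],d[0]))
d=onz(t,(183,155),.1)-onz(t,(160,230),.1);print('stay',np.arctan2(d[1],d[0]))
yaw=np.arctan2(d[1],d[0]);c,n=np.cos(yaw),np.sin(yaw);v=P-T;print('pull in tab frame',v[0]*c+v[1]*n,-v[0]*n+v[1]*c)
w=load('wrist0');print('wrist px tab',proj(w,T),'pull',proj(w,P))
E
```

```text
tab [0.54322641 0.19039747 0.11501672] [0.6, 0.6]
pull outer top [0.49302222 0.12382725 0.07416219] [2.0, 2.0]
[[0.5614 0.2197 0.09  ]
 [0.5159 0.0605 0.09  ]
 [0.6636 0.0346 0.09  ]
 [0.6966 0.1915 0.09  ]]
yaw from widths -0.27829385322814115
yaw from widths -0.20723826525798317
yaw sides -0.20522630430363717
yaw sides -0.1735898331134804
stay -0.23165352971331055
pull in tab frame -0.0335794752300754 -0.07631824346898629
wrist px tab (np.float64(895.9703726327779), np.float64(-635.3352207262043)) pull (np.float64(874.2570693439452), np.float64(-422.4682562923226))
```

View pics/wrist0.png

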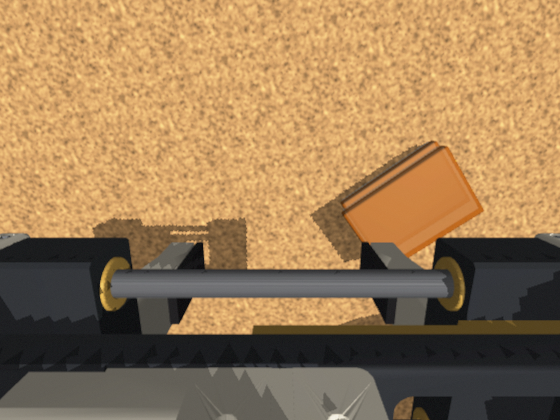

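The tab is at about (0.543, 0.190, 0.115) with a yaw of about -0.22. I'll move above the chest so the wrist camera can refine both points.

Emit:
servo_tool(
  targets=[
    {"angular":[0,0,-6],"xyz":[1.2,1.2,0],"claw":8.7},
    {"angular":[0,0,0],"xyz":[2.3,2.3,0],"claw":8.7},
    {"angular":[0,0,0],"xyz":[2.3,2.3,0],"claw":8.7},
    {"angular":[0,0,0],"xyz":[2.3,2.3,0],"claw":8.7},
    {"angular":[0,0,0],"xyz":[2.3,2.3,0],"claw":8.7},
    {"angular":[0,0,0],"xyz":[2.3,2.3,0],"claw":8.7},
    {"angular":[0,0,0],"xyz":[2.3,2.3,0],"claw":8.7},
    {"angular":[0,0,0],"xyz":[2.3,2.3,0],"claw":8.7},
    {"angular":[0,0,0],"xyz":[2.3,2.3,0],"claw":8.7},
    {"angular":[0,0,0],"xyz":[2.3,2.3,0],"claw":8.7},
    {"angular":[0,0,0],"xyz":[2.3,2.3,0],"claw":8.7},
    {"angular":[0,0,0],"xyz":[2.3,2.3,0],"claw":8.7},
    {"angular":[0,0,0],"xyz":[2.3,2.3,0],"claw":8.7},
    {"angular":[0,0,0],"xyz":[2.3,2.3,0],"claw":8.7},
    {"angular":[0,0,0],"xyz":[2.3,2.3,0],"claw":8.7},
    {"angular":[0,0,0],"xyz":[2.3,2.3,0],"claw":8.7},
    {"angular":[0,0,0],"xyz":[2.3,2.3,0],"claw":8.7},
    {"angular":[0,0,0],"xyz":[1.5,1.2,0],"claw":8.7},
    {"angular":[0,0,0],"xyz":[0.8,0.5,0],"claw":8.7},
    {"angular":[0,0,0],"xyz":[0,0,0],"claw":8.7},
  ],
)

```text
t: 2.15
eef_pos: [0.5209, 0.1627, 0.2482]
ee_rot: [3.141, 0.0, -0.222]
force: [-1.2, 0.8, 0.3]
width: 0.0869
gripper_force: 0.0
```

```bash
python3 - <<'E'
from h import *
f=grab('wrist','w1'); cv2.imwrite('pics/w1b.png',cv2.convertScaleAbs(cv2.resize(f['color'],(800,600),interpolation=cv2.INTER_CUBIC),alpha=1.5))
s=monitor.get_state(); print(s['t'],s['eef_pos'],s['ee_rot'],s['force'])
print(proj(f,np.array([.543,.19,.115])),proj(f,np.array([.493,.124,.083])))
E
```

```text
2.2 [0.52049961 0.16325999 0.24826457] [ 3.14127323e+00  4.36227446e-04 -2.21117103e-01] [-0.60146717  0.13788173  0.40264947]
(np.float64(246.78697867488572), np.float64(189.93396414849607)) (np.float64(324.10311471611516), np.float64(216.18447663713135))
```

View pics/w1b.png

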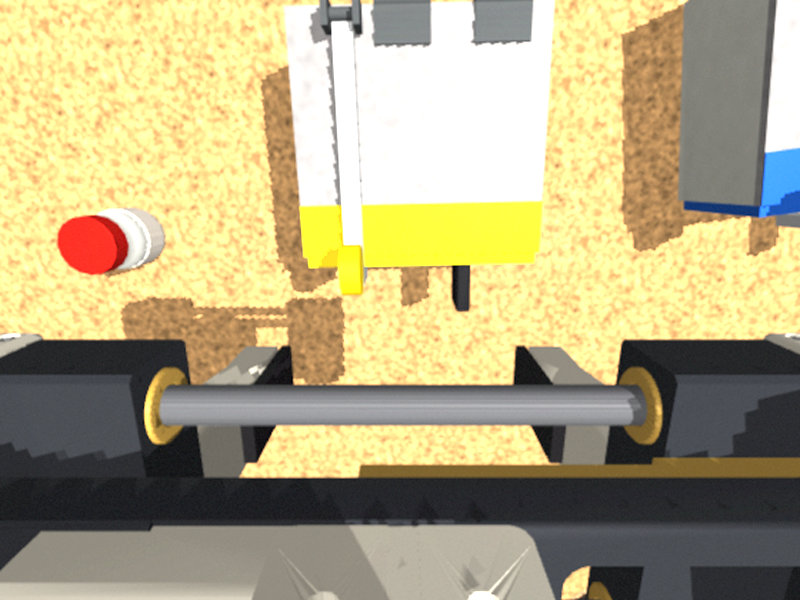

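The wrist view, in 800-px coordinates, shows the tab at (350,269), the pull's outer end at about (463,309) and the lid's front edge from (302,266) to (540,262). All three agree with the predictions to 1–2 px.

```bash
python3 - <<'E'
from h import *
s,t,w=load('scene0'),load('top0'),load('w1');k=560/800
g=lambda u,v:(u*k,v*k)
T,e=tri([(s,(382.5,244.2)),(t,(156.9,245)),(w,g(350,269))]);print('tab',T,e)
P,e=tri([(s,(363.5,215.5)),(t,(206.5,280.5)),(w,g(463.5,309))]);print('pull end',P,e)
for a,b,z,o in(((540,262),(302,266.5),.09,np.pi/2),((351,260),(343,25),.108,0),((548,60),(540,262),.09,None)):
    d=onz(w,g(*(b if o is not None else a)),z)-onz(w,g(*(a if o is not None else b)),z);y=np.arctan2(d[1],d[0])-(o or 0);print('yaw',y)
st=monitor.get_state();p=st['eef_pos'];yaw=st['ee_rot'][2];c,n=np.cos(yaw),np.sin(yaw)
for X in(T,P):
    d=X-p;print('tool dx,dy,dz(grasp) cm',100*(c*d[0]+n*d[1]),100*(n*d[0]-c*d[1]),100*(-d[2])-.3)
E
```

```text
tab [0.54383246 0.19066763 0.11518618] [0.8, 0.9, 1.1]
pull end [0.49221399 0.12354815 0.07510352] [2.1, 2.4, 1.9]
yaw -0.20276508360689482
yaw -0.2197682792349626
yaw -0.17729925414108202
tool dx,dy,dz(grasp) cm 1.6753730227908867 -3.185770843324518 13.00783894612501
tool dx,dy,dz(grasp) cm -1.8887362483307732 4.494857080558839 17.016105354652712
```

Emit:
servo_tool(
  targets=[
    {"angular":[0,0,-0.6],"xyz":[0.9,-1.6,0],"claw":6},
    {"angular":[0,0,0],"xyz":[0.8,-1.6,1],"claw":6},
    {"angular":[0,0,0],"xyz":[0,0,2],"claw":6},
    {"angular":[0,0,0],"xyz":[0,0,2.5],"claw":6},
    {"angular":[0,0,0],"xyz":[0,0,2.5],"claw":6},
    {"angular":[0,0,0],"xyz":[0,0,2.2],"claw":6},
    {"angular":[0,0,0],"xyz":[0,0,1.4],"claw":6},
    {"angular":[0,0,0],"xyz":[0,0,0.8],"claw":6},
    {"angular":[0,0,0],"xyz":[0,0,0.4],"claw":6},
    {"angular":[0,0,0],"xyz":[0,0,0],"claw":6},
  ],
)

```text
t: 3.2
eef_pos: [0.5437, 0.1915, 0.1206]
ee_rot: [3.141, 0.0, -0.209]
force: [0.4, -0.0, 0.0]
width: 0.0599
gripper_force: 0.0
```

```bash
python3 - <<'E'
from h import *
f=grab('wrist','w2'); cv2.imwrite('pics/w2b.png',cv2.convertScaleAbs(f['color'],alpha=1.5))
s=monitor.get_state(); print(s['t'],s['eef_pos'],s['ee_rot'],s['force'])
E
```

```text
3.25 [0.54404208 0.1915314  0.12105641] [-3.14120821e+00 -4.85065885e-04 -2.09096963e-01] [ 0.14547696  0.66487963 -0.42984399]
```

View pics/w2b.png

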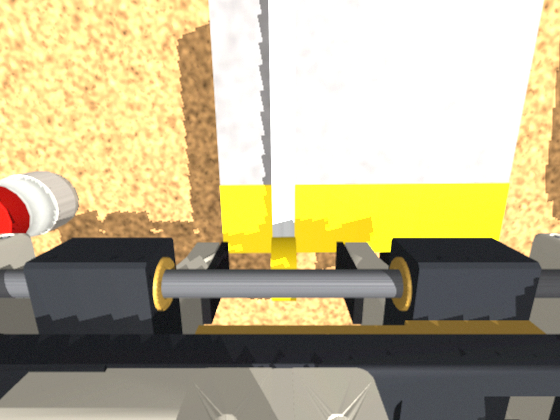

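The tab (column ~284) is centred between the fingertips (~213 and ~357), and the stay and lid edges run straight up the picture. Now I'll close the gripper.

Emit:
servo_tool(
  targets=[
    {"angular":[0,0,0],"xyz":[0,0,0.2],"claw":3},
    {"angular":[0,0,0],"xyz":[0,0,0],"claw":0.5},
    {"angular":[0,0,0],"xyz":[0,0,0],"claw":0.5},
    {"angular":[0,0,0],"xyz":[0,0,0],"claw":0.5},
    {"angular":[0,0,0],"xyz":[0,0,0],"claw":0.5},
    {"angular":[0,0,0],"xyz":[0,0,0],"claw":0.5},
    {"angular":[0,0,0],"xyz":[0,0,0],"claw":0.5},
  ],
  force=15,
)

```text
t: 3.95
eef_pos: [0.5439, 0.1907, 0.1186]
ee_rot: [3.141, 0.0, -0.21]
force: [0.6, -0.6, 0.4]
width: 0.0123
gripper_force: 15.0
```

```bash
python3 - <<'E'
import numpy as np
r=np.hypot(.147,.016);a0=np.arctan2(.016,.147)
th=np.linspace(0,1.6,21);x=-r*np.cos(a0+th);z=r*np.sin(a0+th)
print(np.round(100*np.c_[th[1:]/100,np.diff(x),-np.diff(z)],2).tolist())
E
```

```text
[[0.08, 0.17, -1.17], [0.16, 0.27, -1.15], [0.24, 0.36, -1.13], [0.32, 0.45, -1.09], [0.4, 0.53, -1.06], [0.48, 0.62, -1.01], [0.56, 0.7, -0.96], [0.64, 0.77, -0.9], [0.72, 0.84, -0.83], [0.8, 0.9, -0.76], [0.88, 0.96, -0.69], [0.96, 1.01, -0.61], [1.04, 1.06, -0.53], [1.12, 1.1, -0.44], [1.2, 1.13, -0.35], [1.28, 1.15, -0.26], [1.36, 1.17, -0.17], [1.44, 1.18, -0.07], [1.52, 1.18, 0.02], [1.6, 1.18, 0.12]]
```

Emit:
servo_tool(
  targets=[
    {"angular":[0,0,0],"xyz":[0.17,0,-1.17],"claw":0.5},
    {"angular":[0,0,0],"xyz":[0.27,0,-1.15],"claw":0.5},
    {"angular":[0,0,0],"xyz":[0.36,0,-1.13],"claw":0.5},
    {"angular":[0,0,0],"xyz":[0.45,0,-1.09],"claw":0.5},
    {"angular":[0,0,0],"xyz":[0.53,0,-1.06],"claw":0.5},
    {"angular":[0,0,0],"xyz":[0.62,0,-1.01],"claw":0.5},
    {"angular":[0,0,0],"xyz":[0.7,0,-0.96],"claw":0.5},
  ],
)

```text
t: 4.65
eef_pos: [0.5745, 0.1845, 0.1952]
ee_rot: [-3.142, 0.0, -0.21]
force: [-2.1, -0.4, -2.3]
width: 0.0118
gripper_force: 15.0
```

Emit:
servo_tool(
  targets=[
    {"angular":[0,0,0],"xyz":[0.77,0,-0.9],"claw":0.5},
    {"angular":[0,0,0],"xyz":[0.84,0,-0.83],"claw":0.5},
    {"angular":[0,0,0],"xyz":[0.9,0,-0.76],"claw":0.5},
    {"angular":[0,0,0],"xyz":[0.96,0,-0.69],"claw":0.5},
    {"angular":[0,0,0],"xyz":[1.01,0,-0.61],"claw":0.5},
    {"angular":[0,0,0],"xyz":[1.06,0,-0.53],"claw":0.5},
    {"angular":[0,0,0],"xyz":[1.1,0,-0.44],"claw":0.5},
    {"angular":[0,0,0],"xyz":[1.13,0,-0.35],"claw":0.5},
    {"angular":[0,0,0],"xyz":[1.15,0,-0.26],"claw":0.5},
    {"angular":[0,0,0],"xyz":[1.17,0,-0.17],"claw":0.5},
    {"angular":[0,0,0],"xyz":[1.18,0,-0.07],"claw":0.5},
    {"angular":[0,0,0],"xyz":[1.18,0,0.02],"claw":0.5},
    {"angular":[0,0,0],"xyz":[0.9,0,0.05],"claw":0.5},
    {"angular":[0,0,0],"xyz":[0,0,0],"claw":0.5},
  ],
)

```text
t: 6.05
eef_pos: [0.7072, 0.1571, 0.2497]
ee_rot: [-3.14, -0.002, -0.21]
force: [2.1, 4.7, -0.9]
width: 0.0121
gripper_force: 15.0
```

```bash
python3 - <<'E'
from h import *
a=grab('scene','s2');b=grab('wrist','w3')
cv2.imwrite('pics/m2.png',cv2.convertScaleAbs(np.hstack([a['color'][100:400,200:500],cv2.resize(b['color'],(400,300))]),alpha=1.4))
E
```

```text
(no output)
```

View pics/m2.png

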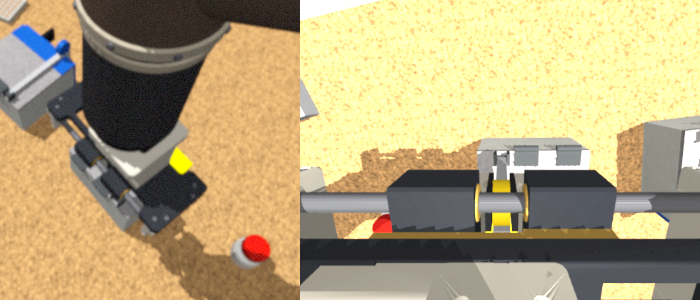

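The tab is still gripped and the stay stands upright behind the lid's front edge, at about 1.6 rad from the geometry. I'll release, rise straight up and retreat.

Emit:
servo_tool(
  targets=[
    {"angular":[0,0,0],"xyz":[0,0,0],"claw":5},
    {"angular":[0,0,0],"xyz":[0,0,0],"claw":5},
    {"angular":[0,0,0],"xyz":[0,0,0],"claw":5},
    {"angular":[0,0,0],"xyz":[0,0,0],"claw":5},
    {"angular":[0,0,0],"xyz":[0,0,-1],"claw":5},
    {"angular":[0,0,0],"xyz":[0,0,-2],"claw":5},
    {"angular":[0,0,0],"xyz":[0,0,-2],"claw":5},
    {"angular":[0,0,0],"xyz":[0,0,-1.5],"claw":5},
    {"angular":[0,0,0],"xyz":[-1,0.3,0],"claw":5},
    {"angular":[0,0,0],"xyz":[-2,0.8,0],"claw":5},
    {"angular":[0,0,0],"xyz":[-3,1.3,0],"claw":5},
    {"angular":[0,0,0],"xyz":[-3,1.3,0],"claw":5},
    {"angular":[0,0,0],"xyz":[-3,1.3,0],"claw":5},
    {"angular":[0,0,0],"xyz":[-3,1.3,0],"claw":5},
    {"angular":[0,0,0],"xyz":[-2.5,0.9,0],"claw":5},
    {"angular":[0,0,0],"xyz":[-1.4,0.4,0],"claw":5},
    {"angular":[0,0,0],"xyz":[0,0,0],"claw":5},
  ],
)

```text
t: 7.85
eef_pos: [0.5026, 0.1215, 0.3155]
ee_rot: [-3.14, -0.001, -0.209]
force: [0.3, 0.7, 0.5]
width: 0.0501
gripper_force: 0.0
```

```bash
python3 - <<'E'
from h import *
a=grab('scene','s3');b=grab('wrist','w4')
cv2.imwrite('pics/m3.png',cv2.convertScaleAbs(np.hstack([cv2.resize(a['color'][150:350,200:400],(380,380)),b['color'][:380,80:500]]),alpha=1.4))
s=monitor.get_state();p=s['eef_pos'];y=s['ee_rot'][2];d=np.array([.5063,.122,.069])-p
print(p,100*(np.cos(y)*d[0]+np.sin(y)*d[1]),100*(np.sin(y)*d[0]-np.cos(y)*d[1]),-100*d[2]);print(proj(b,np.array([.492,.1235,.083])))
E
```

```text
[0.50435677 0.12202837 0.3150349 ] 0.19068288397255828 -0.03754109636796247 24.603489690360348
(np.float64(282.65641028658195), np.float64(195.71973967200682))
```

View pics/m3.png

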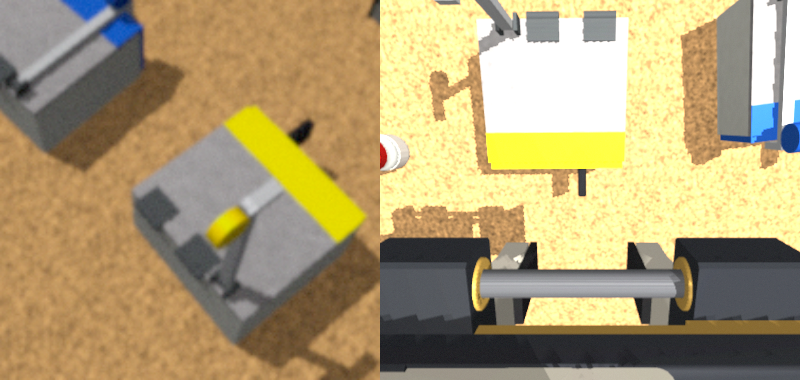

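The yellow stay stands upright and stays where I left it. The pull's outer end is at wrist pixel (282,195), matching the prediction of (282.7,195.7). I'll descend onto the pull.

Emit:
servo_tool(
  targets=[
    {"angular":[0,0,0],"xyz":[0.2,0,1],"claw":4.5},
    {"angular":[0,0,0],"xyz":[0,0,2],"claw":4.5},
    {"angular":[0,0,0],"xyz":[0,0,3],"claw":4.5},
    {"angular":[0,0,0],"xyz":[0,0,3.5],"claw":4.5},
    {"angular":[0,0,0],"xyz":[0,0,3.5],"claw":4.5},
    {"angular":[0,0,0],"xyz":[0,0,3],"claw":4.5},
    {"angular":[0,0,0],"xyz":[0,0,2.5],"claw":4.5},
    {"angular":[0,0,0],"xyz":[0,0,2],"claw":4.5},
    {"angular":[0,0,0],"xyz":[0,0,1.8],"claw":4.5},
    {"angular":[0,0,0],"xyz":[0,0,1.3],"claw":4.5},
    {"angular":[0,0,0],"xyz":[0,0,0.7],"claw":4.5},
    {"angular":[0,0,0],"xyz":[0,0,0.3],"claw":4.5},
    {"angular":[0,0,0],"xyz":[0,0,0],"claw":4.5},
  ],
)

```text
t: 9.25
eef_pos: [0.5062, 0.1212, 0.0681]
ee_rot: [3.141, 0.001, -0.21]
force: [-0.3, -0.4, 0.8]
width: 0.0451
gripper_force: 0.0
```

Emit:
servo_tool(
  targets=[
    {"angular":[0,0,0],"xyz":[0,0,0],"claw":2},
    {"angular":[0,0,0],"xyz":[0,0,0],"claw":0.4},
    {"angular":[0,0,0],"xyz":[0,0,0],"claw":0.4},
    {"angular":[0,0,0],"xyz":[0,0,0],"claw":0.4},
    {"angular":[0,0,0],"xyz":[0,0,0],"claw":0.4},
    {"angular":[0,0,0],"xyz":[0,0,0],"claw":0.4},
  ],
  force=25,
)

```text
t: 9.85
eef_pos: [0.5062, 0.1217, 0.0689]
ee_rot: [-3.141, -0.0, -0.209]
force: [-0.7, 1.7, 2.2]
width: 0.0101
gripper_force: 25.0
```

Gripped at 10 mm, so I'll pull along -x.

Emit:
servo_tool(
  targets=[
    {"angular":[0,0,0],"xyz":[-0.3,0,0],"claw":0.4},
    {"angular":[0,0,0],"xyz":[-0.6,0,0],"claw":0.4},
    {"angular":[0,0,0],"xyz":[-0.7,0,0],"claw":0.4},
    {"angular":[0,0,0],"xyz":[-0.7,0,0],"claw":0.4},
    {"angular":[0,0,0],"xyz":[-0.7,0,0],"claw":0.4},
    {"angular":[0,0,0],"xyz":[-0.7,0,0],"claw":0.4},
    {"angular":[0,0,0],"xyz":[-0.7,0,0],"claw":0.4},
    {"angular":[0,0,0],"xyz":[-0.7,0,0],"claw":0.4},
    {"angular":[0,0,0],"xyz":[-0.7,0,0],"claw":0.4},
    {"angular":[0,0,0],"xyz":[-0.6,0,0],"claw":0.4},
    {"angular":[0,0,0],"xyz":[-0.3,0,0],"claw":0.4},
    {"angular":[0,0,0],"xyz":[-0.2,0,0],"claw":0.4},
    {"angular":[0,0,0],"xyz":[-0.1,0,0],"claw":0.4},
    {"angular":[0,0,0],"xyz":[-0.1,0,0],"claw":0.4},
    {"angular":[0,0,0],"xyz":[0,0,0],"claw":0.4},
  ],
)

```text
t: 11.35
eef_pos: [0.4375, 0.1359, 0.0689]
ee_rot: [3.142, -0.002, -0.209]
force: [10.1, -6.2, 0.3]
width: 0.0098
gripper_force: 25.0
```

It moved 70 mm and the force rose to 12 N, so the drawer is at its stop. I'll release, rise and look.

Emit:
servo_tool(
  targets=[
    {"angular":[0,0,0],"xyz":[0,0,0],"claw":4.5},
    {"angular":[0,0,0],"xyz":[0,0,0],"claw":4.5},
    {"angular":[0,0,0],"xyz":[0,0,0],"claw":4.5},
    {"angular":[0,0,0],"xyz":[0,0,0],"claw":4.5},
    {"angular":[0,0,0],"xyz":[0,0,-1],"claw":4.5},
    {"angular":[0,0,0],"xyz":[0,0,-2],"claw":4.5},
    {"angular":[0,0,0],"xyz":[0,0,-3],"claw":4.5},
    {"angular":[0,0,0],"xyz":[0,0,-3],"claw":4.5},
    {"angular":[0,0,0],"xyz":[0,0,-3],"claw":4.5},
    {"angular":[0,0,0],"xyz":[0,0,-3],"claw":4.5},
    {"angular":[0,0,0],"xyz":[0,0,-3],"claw":4.5},
    {"angular":[0,0,0],"xyz":[0,0,-2],"claw":4.5},
    {"angular":[0,0,0],"xyz":[0,0,-1],"claw":4.5},
    {"angular":[0,0,0],"xyz":[0,0,0],"claw":4.5},
    {"angular":[0,0,0],"xyz":[0,0,0],"claw":4.5},
  ],
)

```text
t: 12.85
eef_pos: [0.4361, 0.1359, 0.2778]
ee_rot: [3.141, 0.001, -0.21]
force: [-0.1, -0.2, -1.3]
width: 0.045
gripper_force: 0.0
```

```bash
python3 - <<'E'
from h import *
a=grab('scene','s5');b=grab('wrist','w5')
cv2.imwrite('pics/m5.png',cv2.convertScaleAbs(np.hstack([cv2.resize(a['color'][100:350,150:400],(380,380)),b['color'][:380,80:500]]),alpha=1.4))
P=np.array([.492,.1235,.083])
for k in(.06,.065,.07): print(k,proj(b,P-k*np.array([.978,-.208,0])))
s=monitor.get_state();print(s['t'],s['eef_pos'],s['width'],s['force'])
E
```

```text
0.06 (np.float64(281.9216702497669), np.float64(194.67125526212786))
0.065 (np.float64(281.9233068865857), np.float64(199.04385726870416))
0.07 (np.float64(281.9249307624047), np.float64(203.38236571676444))
12.95 [0.43603956 0.13580364 0.27740099] 0.04512892156847186 [ 0.31226771 -0.03627508 -0.04452439]
```

View pics/m5.png

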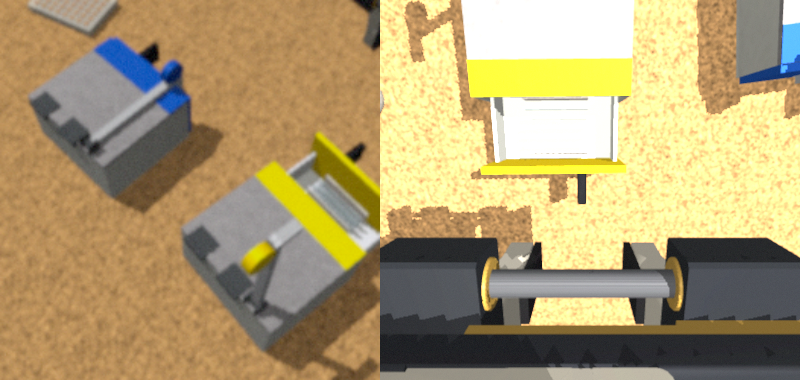

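The drawer is fully out: the pull's end is at row ~203, and 203.4 is expected at 70 mm. The yellow stay is upright, the blue stay is down and the robot is clear, so I'll hand it in.

```bash
python3 -c "
from station import order
print(order.job_done())"
```

```text
the job is handed in; nothing more can be done
None
```

The yellow stay is upright, the yellow drawer is fully out and released, the blue stay is still down, and I handed the job in at about 13 s; no verdict was returned.

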